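# Show the pressure cooker's valve to the phone

### The job

Before the pressure cooker is used, someone on a video call wants to see whether its steam valve is clear. Turn the valve's finger bar counter-clockwise past its click until the bar lies in line with the cooker's long handle, lift the valve straight out of the lid, and hold it in the air about 12 cm straight out from the lens of the phone in its stand, with the open foot of its stem centred on the lens and pointing squarely at it. Finish while still holding it there steadily; leave the phone where it is and do not disturb the things standing around.

Things in the scene. Friction and masses are not known exactly. Their poses are not given: they have to be found in the camera images.
- valve: Loose steam valve, 0.11 kg. Grey disc 54 mm across, 7 mm thick; on it an upright finger bar 46 mm long, 16 thick, top 33 mm above the origin (grip across the 16 mm). Below, a steel stem 26.5 mm long with two bayonet lugs. Origin: on the axis at the disc's underside; x along the bar, z up the axis. A half turn looks the same. In service the bar is 70 degrees clockwise of the handle and cannot lift.
- valve_foot (a point): Centre of the open lower end of the valve's stem (the steam bore), on the valve's axis 26.5 mm below the origin of the valve; axes as the valve's.
- valve_seat (a point): Seat of the valve in the lid: the valve's origin when seated, 138 mm above the worktop. x points level along the cooker's handle, z up. To release, turn the valve 70 degrees counter-clockwise (seen from above) over one sprung detent (hump half way, about 0.12 N m; it snaps on from there; stops 3 degrees past each end), then lift straight up: 1 to 3 N of friction for 12 mm, free after 28 mm.
- cooker: Pressure cooker, fixed: steel pot with lid 200 mm across, lid 115 mm high. Origin under its middle on the worktop; x along the long black handle (250 mm out, top at 132 mm). Valve axis 50 mm from the middle towards the handle, in a black housing 66 x 62 mm with a flat top at 138 mm. A white dash on the housing towards the handle marks the bar's release position, a white dot the one in service.
- phone_lens (a point): Front lens of the phone: a small ring on the centre line at the upper end of the dark screen, about 114 mm above the worktop. z points straight out of the screen (up and roughly towards the robot, 50 degrees above level), x up along the screen. Phone 152 x 73 x 8 mm; lens 69 mm from its centre.
- phone_stand: Low aluminium stand with the phone leaning in it, loose, 0.7 kg. Origin under the middle of the stand on the worktop; foot plate 115 x 84 mm; the phone's top edge is the highest point, about 120 mm up, 70 mm behind the origin (+x).
- brush: Wooden hand brush 152 x 56 x 46 mm lying on the worktop (bystander). Origin under its middle; y along its length.
- garlic: Garlic bulb, 60 mm across, 59 mm high (bystander). Origin under its middle.
- lemon: Lemon, 71 x 53 x 51 mm (bystander). Origin under its middle.
- mill: Dark wooden pepper mill, 58 mm across, 150 mm high (bystander). Origin under its middle.
There are look-alikes about, which are no part of the job. What is shaped like the valve but green or pink is not meant.

How it is judged:
By the outcome, as a careful person would: the job done as asked, in the order asked, and still so for the second after the job is handed in, while the arm keeps its last pose, push and grip.
It also fails if it takes over 34 s, if anything falls off the work surface, if the arm or the gripper's body presses on something with over 40 N, if the wrist force passes 120 N, or if a joint passes its speed limit or range.

### The arm

A 6-joint arm with a two-finger parallel gripper is mounted at the origin on a cart in front of the work surface, level with it; the furniture and walls round the work are solid. World frame = base frame: x ahead of the robot, y to its left, z up, the work surface at z = 0. Lengths are in m, angles in rad, forces in N, time in s.
With the tool pointing down it reaches from about 0.3 to 0.875 m from the base axis. Payload 6.4 kg.
Tool frame: the origin (TCP) lies at the very end of the fingers, on their centre line; the grasp point (between the pads) lies robot.tcp_to_grasp behind it (robot.tcp_to_grasp is the distance from the TCP to the grasp point, in m); z points along the fingers, y is the line along which they close (so a half turn about z gives the same grasp; the last joint's range is limited). The gripper opens to 85 mm and grips with 20 to 120 N. Pads are 22 mm wide; open, the fingers measure 114 mm over their backs; the gripper's body (76 mm by 85 mm) begins 54 mm behind the grasp point. The pads swing forward as they close: fully open they stand 13 mm farther back than shut.
Start: joints at [-1.497, 0.181, 1.607, -0, 1.354, -0.206], TCP at [0.159, -0.553, 0.231] pointing down, gripper open.
Joint ranges: [-2.99, 2.99], [-0.89, 2.07], [0.3, 2.58], [-1.14, 4.28], [0, 2.63], [-3.12, 3.12]. Speed limits (rad/s): [2.57, 2.57, 3.01, 3.14, 3.14, 3.14].

### API

Orientations are given as a rotation vector (axis times angle).
In Python, from workcell import robot gives the robot as it stands.
- The arm moves only by the tool jog_arm, never from a script. Its arguments are lists of equal length, an entry for each row: "twist": the turn, a rotation vector about the world's x, y, z in rad, a list of three; "travel": the shift along the world's x, y, z in mm, a list of three; "hand": the opening, from 0 (shut) to 1 (fully open). A call has 1 to 12 rows; each row is the pose to reach, as a shift and turn from the pose commanded when the call began; what a row does not reach only later rows make up. A row lasts 1/12 s, in which the tool goes at most 41.7 mm and 7.16 degrees, less where a joint would pass 70% of its speed; a pose out of reach is approached as far as the arm can. A call with a gripper value outside its range is refused whole. The fingers move at their own pace and stop on an object; "force" is the grip in N (left out, the last holds). Time passes only in rows, so rows that repeat a pose let the fingers close. It gives the time, the measured TCP pose, the force, the opening and the grip force at its end, in the units of the state.
- robot.get_obs(): the state, without advancing time (a new reading comes with each control period).
- robot.read_camera(name): name is "side" or "top"; returns a dict with "image" (384x512x3 uint8, red, green, blue), "fovy" (degrees; the focal length in pixels is half the picture's height over the tangent of half this angle, whatever the lens; pixels are square), "cx", "cy" (the principal point, pixels), "extrinsics" (4x4, takes a point from world to camera coordinates). Camera axes: x right, y down, z forward; pixel columns grow to the right and rows downward; lengths in m; the calibration is good to about 2 mm. A picture is of the moment at which its call begins. There is no depth.
- robot.hand_in(): hands the job in; it is judged then, once.
The state is a dict: "t": time; "joints": joint angles; "dq": joint speeds; "joint_torque": joint torques, N m; "tool_pos": TCP position; "orientation": TCP orientation; "contact_force": force on the tool from outside, world axes, zero at the start; "wrist_torque": the same for the moment, N m; "grip_width": finger opening in m; "finger_force": force on a finger pad.
Only numpy, scipy, OpenCV 4.12 (cv2) and the standard library are available. Lean on these libraries where they do the work, as an engineer would, in place of code of your own. Each camera call takes 0.05 s, during which the arm holds its last target. There are 200 camera calls.

## Working session

There is one attempt and no reset: what is moved stays moved. The work goes in short steps, Python scripts to look and compute and a tool call to move; the robot and the scene stay as the last step left them, time stands still between calls to the robot, and variables do not carry over. Pictures are saved under pics/ and viewed, at most 10 in all, crops included, and the job is handed in when it is done.

Besides the shell and the picture viewer there is one more tool, called after "Call:" as name(argument=value, ...) on one line, values as JSON. jog_arm: Moves the arm, as the interface text tells. Its arguments: {"type":"object","properties":{"twist":{"type":"array","items":{"type":"array","items":{"type":"number"}}},"travel":{"type":"array","items":{"type":"array","items":{"type":"number"}}},"hand":{"type":"array","items":{"type":"number"}},"force":{"type":"number"}},"required":["twist","travel","hand"]}

```bash
ls; mkdir -p pics; python3 - <<'E'
from workcell import robot
import cv2,numpy as np
o=robot.get_obs(); print(o, robot.tcp_to_grasp)
for n in("top","side"):
    c=robot.read_camera(n); print(n,c["fovy"],c["cx"],c["cy"],c["extrinsics"].tolist() if hasattr(c["extrinsics"],"tolist") else c["extrinsics"])
    print({k:1 for k in c})
    im=c["image"][:,:,::-1]; cv2.imwrite(f"pics/{n}0.png",im); 
    cv2.imwrite(f"pics/{n}0b.png",cv2.resize(im,(800,600),interpolation=cv2.INTER_CUBIC))
E
```

```text
pics
{'t': 0.0, 'joints': array([-1.49731810e+00,  1.81508541e-01,  1.60801655e+00,  8.88199582e-06,
        1.35379645e+00, -2.06300009e-01]), 'dq': array([-0.00046018,  0.00117428,  0.00096714, -0.00175279,  0.00086781,
       -0.00034378]), 'joint_torque': array([ 1.43492493e-04, -4.44878340e+01, -3.51337731e+01, -2.94541223e-04,
        9.10717790e-03,  1.39120723e-05]), 'tool_pos': array([ 0.15876004, -0.55207346,  0.2303983 ]), 'orientation': array([-3.10919665e+00, -4.37799248e-01, -1.93707398e-04]), 'contact_force': array([ 0.59262491, -0.19514525,  0.17079669]), 'wrist_torque': array([-0.0244126 , -0.00515318,  0.03428499]), 'finger_force': 0.0, 'grip_width': 0.08528991609950096} 0.0187
top 47.412391704948334 250.91528828600653 184.25765698335024 [[-0.0074379567426918255, -0.9998134636949448, 0.017824550872626414, 0.03656622394701362], [-0.9802452441943935, 0.0037669190475443414, -0.19775002289548047, 0.550273041791075], [0.19764599169668892, -0.018943287338955967, -0.9800904110494224, 1.5024987887805137], [0.0, 0.0, 0.0, 1.0]]
{'image': 1, 'fovy': 1, 'cx': 1, 'cy': 1, 'extrinsics': 1}
side 55.420949569455054 258.0828866154252 193.77175700677873 [[-0.9420028197472058, -0.33559675155590324, 0.00234689868518948, 0.5427146531345585], [-0.19872315601319604, 0.5521431324821893, -0.8097203643955797, 0.15418545759306243], [0.27044369996816003, -0.7632252495809351, -0.5868112333192429, 1.2494998424064037], [0.0, 0.0, 0.0, 1.0]]
{'image': 1, 'fovy': 1, 'cx': 1, 'cy': 1, 'extrinsics': 1}
```

View pics/top0b.png

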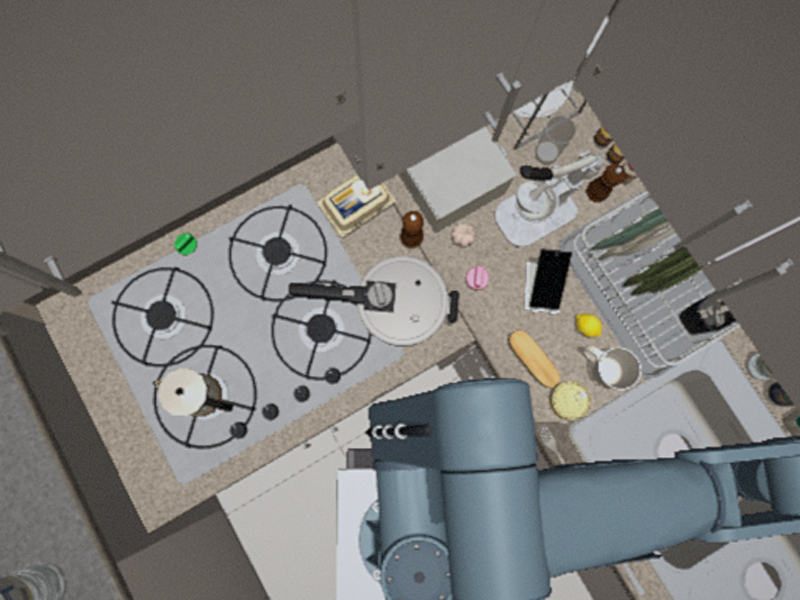

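View pics/side0b.png

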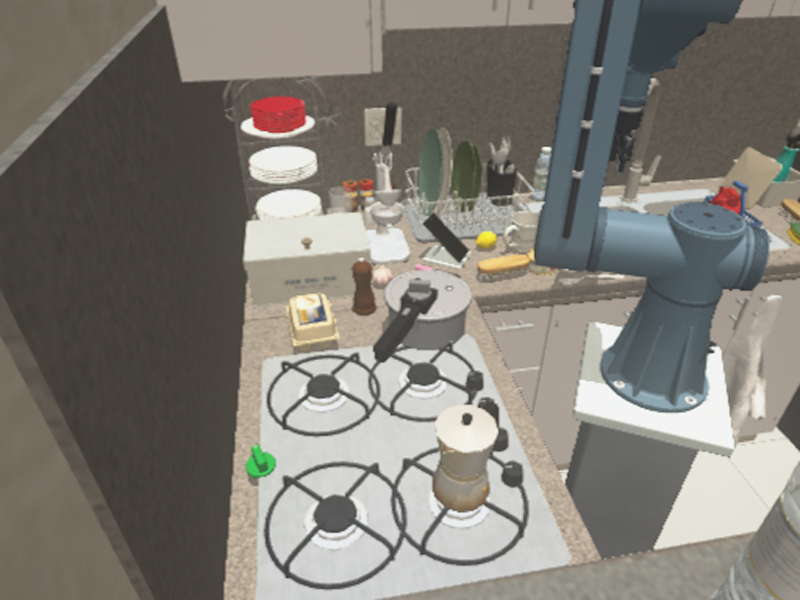

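The top view shows the cooker lid at about (405,300) and its handle going left to (290,290). The grey valve is at (378,294) and the phone at (549,280); green (186,244) and pink (478,277) are decoys. The side view shows the valve at (420,288) and the phone at (445,238). I'll zoom in on these.

```bash
python3 - <<'E'
import cv2,numpy as np
t=cv2.imread("pics/top0.png");s=cv2.imread("pics/side0.png")
def cr(im,x,y,w,h,k): return cv2.resize(im[y:y+h,x:x+w],None,fx=k,fy=k,interpolation=cv2.INTER_CUBIC)
a=cr(t,220,165,50,37,8);b=cr(t,325,150,50,37,8)
c=cr(s,235,165,80,37,5);d=cr(s,255,128,50,37,8)
c=cv2.resize(s[172:209,245:295],None,fx=8,fy=8,interpolation=cv2.INTER_CUBIC)
cv2.imwrite("pics/crops.png",np.vstack([np.hstack([a,b]),np.hstack([c,d])]))
E
```

```text
(no output)
```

View pics/crops.png

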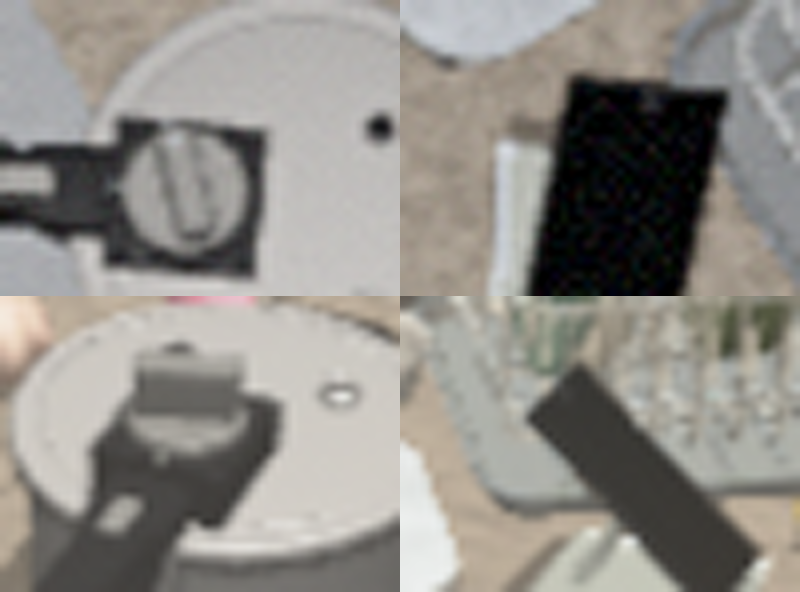

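The crops show the valve disc centred near top pixel (243.1,188.8), inside a black housing with the handle to the left. The bar runs steeply down the image. The phone lens ring is at about (356.5,162) in the top view. Next I'll measure by casting rays.

```bash
cat > h.py <<'E'
import numpy as np,cv2
from workcell import robot
def K(c):
    f=192/np.tan(np.radians(c["fovy"])/2); return np.array([[f,0,c["cx"]],[0,f,c["cy"]],[0,0,1]])
def ray(c,uv):
    E=np.array(c["extrinsics"]);R=E[:3,:3];o=-R.T@E[:3,3]
    d=R.T@np.linalg.solve(K(c),[uv[0],uv[1],1]); return o,d/np.linalg.norm(d)
def atz(c,uv,z):
    o,d=ray(c,uv); return o+d*(z-o[2])/d[2]
def proj(c,P):
    E=np.array(c["extrinsics"]);p=K(c)@(E[:3,:3]@np.asarray(P)+E[:3,3]); return p[:2]/p[2]
def tri(rs):
    A=0;b=0
    for o,d in rs:
        M=np.eye(3)-np.outer(d,d);A=A+M;b=b+M@o
    return np.linalg.solve(A,b)
E
python3 - <<'E'
from h import *
np.set_printoptions(precision=4,suppress=True)
T=robot.read_camera("top");S=robot.read_camera("side")
g=cv2.resize(cv2.cvtColor(T["image"],cv2.COLOR_RGB2GRAY),None,fx=4,fy=4,interpolation=cv2.INTER_CUBIC)
up=lambda p:(np.asarray(p,float)+.5)/4-.5
print("cam",ray(T,(0,0))[0],ray(S,(0,0))[0])
# phone
m=(g<45).astype(np.uint8)
def comp(m,seed):
    n,l=cv2.connectedComponents(m); return (l==l[int(seed[1]*4),int(seed[0]*4)]).astype(np.uint8)
ph=cv2.morphologyEx(comp(m,(350,175)),cv2.MORPH_CLOSE,np.ones((25,25)))
c=max(cv2.findContours(ph,0,1)[0],key=cv2.contourArea)
q=cv2.approxPolyDP(c,12,True)[:,0];print("phone corners",len(q),[up(p) for p in q], up(cv2.minAreaRect(c)[0]))
q=sorted([up(p) for p in q],key=lambda p:p[1])
if len(q)==4:
    P=[atz(T,p,z) for p,z in zip(q,[.1185,.1185,.0207,.0207])]
    print(np.array(P))
# housing + handle
hd=comp((g<75).astype(np.uint8),(243,198))
c=max(cv2.findContours(hd,0,1)[0],key=cv2.contourArea);print("housing comp bbox",up(cv2.boundingRect(c)[:2]),cv2.boundingRect(c)[2:])
ins=cv2.drawContours(np.zeros_like(hd),[c],-1,1,-1); hole=((ins==1)&(g>75)).astype(np.uint8)
n,l,st,ce=cv2.connectedComponentsWithStats(hole)
i=l[190*4,243*4];print("disc",up(ce[i]),st[i])
cc=max(cv2.findContours((l==i).astype(np.uint8),0,1)[0],key=cv2.contourArea);print(up(cv2.minEnclosingCircle(cc)[0]),cv2.minEnclosingCircle(cc)[1]/4)
cv2.imwrite("pics/mk.png",np.dstack([hd*255,ph*255,g])[500:900,700:1500])
for uv in [(243.3,189.6)]: print("housing ctr",atz(T,uv,.138))
print("disc ctr",atz(T,(243.1,188.8),.145),atz(T,up(cv2.minEnclosingCircle(cc)[0]),.145))
print("lens",atz(T,(356.5,162.1),.114))
hc=[atz(T,(220+a/8-.44,165+b/8-.44),.138) for a,b in[(118,118),(268,128),(255,275),(105,265)]];print("housing corners",np.array(hc),np.mean(hc,0))
# side phone ctr
s=cv2.resize(cv2.cvtColor(S["image"],cv2.COLOR_RGB2GRAY),None,fx=4,fy=4,interpolation=cv2.INTER_CUBIC)
sp=comp((s<80).astype(np.uint8),(285,153));c=max(cv2.findContours(sp,0,1)[0],key=cv2.contourArea)
r=cv2.boxPoints(cv2.minAreaRect(c));print("side phone",[up(p) for p in r],[up(p[0]) for p in cv2.approxPolyDP(c,8,True)])
E
```

```text
cam [0.2427 0.0629 1.5807] [0.204  1.0507 0.8568]
phone corners 4 [array([347.125, 159.375]), array([339.125, 195.125]), array([356.375, 196.875]), array([365.125, 161.875])] [352.0607 178.4589]
[[ 0.6243 -0.2995  0.1185]
 [ 0.6152 -0.3616  0.1185]
 [ 0.5158 -0.2876  0.0207]
 [ 0.5091 -0.3503  0.0207]]
housing comp bbox [146.625 131.125] (423, 455)
disc [256.5336 191.6083] [      0       0    2048    1536 3100101]
[255.5 191.5] 319.8250427246094
housing ctr [0.5155 0.0608 0.138 ]
disc ctr [0.5169 0.0614 0.145 ] [0.5075 0.0201 0.145 ]
lens [ 0.6156 -0.3328  0.114 ]
housing corners [[0.5509 0.0909 0.138 ]
 [0.5464 0.0277 0.138 ]
 [0.4836 0.0337 0.138 ]
 [0.4881 0.0964 0.138 ]] [0.5172 0.0622 0.138 ]
side phone [array([269.9459, 142.7399]), array([276.9341, 136.107 ]), array([300.2075, 160.6272]), array([293.2193, 167.2601])] [array([276.875, 136.375]), array([270.875, 143.125]), array([293.625, 166.875]), array([298.625, 159.125])]
```

View pics/mk.png

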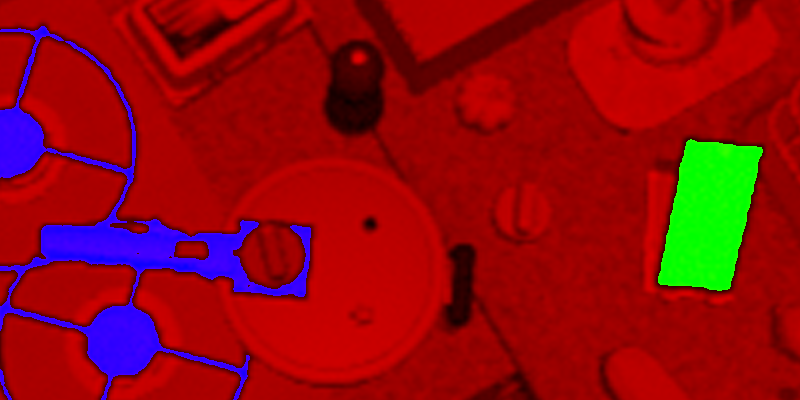

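The mask isolates the phone (green quad) and the handle plus housing (blue). I'll refine the phone yaw in its own plane, plus the handle direction and lid centre, then start the approach.

```bash
python3 - <<'E'
from h import *
np.set_printoptions(precision=4,suppress=True)
T=robot.read_camera("top");S=robot.read_camera("side")
up=lambda p:(np.asarray(p,float)+.5)/4-.5
big=lambda c:cv2.resize(cv2.cvtColor(c["image"],cv2.COLOR_RGB2GRAY),None,fx=4,fy=4,interpolation=cv2.INTER_CUBIC)
g=big(T)
for th in (45,70):
    n,l=cv2.connectedComponents(cv2.morphologyEx((g<th).astype(np.uint8),cv2.MORPH_OPEN,np.ones((15,15))))
    ph=cv2.morphologyEx((l==l[700,1400]).astype(np.uint8),cv2.MORPH_CLOSE,np.ones((15,15)))
    c=max(cv2.findContours(ph,0,1)[0],key=cv2.contourArea)[:,0]
    yaw=-.12
    for k in range(4):
        a=np.array([np.cos(yaw)*np.cos(np.radians(40)),np.sin(yaw)*np.cos(np.radians(40)),np.sin(np.radians(40))])
        b=np.array([-np.sin(yaw),np.cos(yaw),0]); n3=np.cross(a,b)
        L=np.array([.6156,-.3328,.114])
        P=[]
        for p in c:
            o,d=ray(T,up(p)); P.append(o+d*((L-o)@n3)/(d@n3))
        uv=np.array([[(p-L)@a,(p-L)@b] for p in P],np.float32)
        (cu,cv_),(w,h),ang=cv2.minAreaRect(uv)
        # long edge fits
        sl=[]
        mid=(uv[:,0]>cu-.05)&(uv[:,0]<cu+.05)
        for s in(1,-1):
            e=uv[mid&(s*(uv[:,1]-cv_)>.02)]; v=cv2.fitLine(e*1000,cv2.DIST_HUBER,0,.01,.01).ravel(); sl.append(v[1]/v[0])
        db=np.mean(sl); yaw+=np.arctan(db)/np.cos(np.radians(40))
    C=L+a*cu+b*cv_
    print(th,"yaw",np.degrees(yaw),"slopes",sl,"size",w,h,"C",C,"lens pred",C+.069*a, "n",n3)
    print("lens pred side px",proj(S,C+.069*a),"corners side",[proj(S,C+i*.076*a+j*.0365*b) for i,j in((1,1),(1,-1),(-1,-1),(-1,1))])
# lens by local max in top
roi=T["image"][156:168,350:363].max(2);print(roi)
# lid circle: bright steel region
m=((g>140)).astype(np.uint8);n,l=cv2.connectedComponents(m);lab=l[int((500+330)),int(700+330)]
c=max(cv2.findContours((l==lab).astype(np.uint8),0,1)[0],key=cv2.contourArea)
h=cv2.convexHull(c);e=cv2.fitEllipse(h);print("lid",up(e[0]),e,atz(T,up(e[0]),.115))
# handle axis: dark columns
for u in (190,195,200,205,210,215):
    col=g[int(170*4):int(205*4),u*4]; r=np.where(col<60)[0]; print(u,170+r.min()/4,170+r.max()/4,atz(T,(u,170+(r.min()+r.max())/8),.132)[:2])
E
```

```text
45 yaw -5.54903412821062 slopes [np.float32(0.008328366), np.float32(-0.0083283745)] size 0.06808163970708847 0.14562465250492096 C [ 0.5654 -0.3233  0.0713] lens pred [ 0.618  -0.3284  0.1157] n [-0.6398  0.0622  0.766 ]
lens pred side px [274.3067 138.0943] corners side [array([269.8564, 140.4589]), array([276.448 , 133.5082]), array([299.6545, 158.2587]), array([293.917 , 165.9672])]
70 yaw -5.689431434856133 slopes [np.float32(0.007801701), np.float32(-0.0078017344)] size 0.14825654029846191 0.07048190385103226 C [ 0.5655 -0.3237  0.0714] lens pred [ 0.6181 -0.3289  0.1158] n [-0.6396  0.0637  0.766 ]
lens pred side px [274.3297 138.0127] corners side [array([269.8632, 140.3697]), array([276.4898, 133.4317]), array([299.6688, 158.2064]), array([293.8937, 165.9031])]
[[159 152 159 167 168 166 156 149 150 142 129 123 138]
 [159 156 159 162 170 167 156 144 126 135 132 139 148]
 [156 155 156 167 174 166 156 154 134 136 130 138 150]
 [126 124 135 147 157 148 146 146 135 139 136 139 149]
 [ 44  50  44  54  60  69  68  69  86 122 127 133 144]
 [ 18   6   2   0  24  39  47  34  25  50  49  51  66]
 [  6  14  21  11  24  33  52  41   6   6  17  15  17]
 [ 13  10  18   8  15  31  54  29  13   5   2   2   0]
 [  0   7  17  13   4  19  19  19   3  19   9   6  17]
 [  4  16  17  17   7   0  15   5  12   5   8  26  17]
 [ 16  21  14   0  10  24   4  19  14  14  11  19  20]
 [ 12  10  11   6  15   0  12   0   0  16  15   2  18]]
lid [263.8029 230.7204] ((1056.7115478515625, 924.381591796875), (1179.1512451171875, 1905.0301513671875), 88.13152313232422) [ 0.3793 -0.0074  0.115 ]
190 181.5 189.75 [0.531  0.2403]
195 181.75 189.75 [0.5305 0.2235]
200 180.75 204.75 [0.5064 0.2063]
205 175.25 204.75 [0.5157 0.1896]
210 183.5 204.75 [0.5016 0.1727]
215 181.0 191.75 [0.528  0.1561]
```

Call:
jog_arm(twist=[[0,0,0],[0,0,0],[0,0,0],[0,0,0],[0,0,0],[0,0,0],[0,0,0],[0,0,0],[0,0,0],[0,0,0],[0,0,0],[0,0,0]], travel=[[20,34,5],[40,68,10],[60,102,15],[80,136,20],[100,170,20],[120,204,20],[140,238,20],[160,272,20],[180,306,20],[200,340,20],[220,374,20],[240,408,20]], hand=[0.5,0.5,0.5,0.5,0.5,0.5,0.5,0.5,0.5,0.5,0.5,0.5])

```text
t: 1.3
tool_pos: [0.3994, -0.1428, 0.2516]
orientation: [3.11, 0.438, 0.001]
contact_force: [0.6, -0.2, 0.3]
grip_width: 0.0424
finger_force: 0.0
```

Call:
jog_arm(twist=[[0,0,0],[0,0,0],[0,0,0],[0,0,0],[0,0,0],[0,0,0],[0,0,0],[0,0,0],[0,0,0],[0,0,0]], travel=[[20,34,0],[40,68,0],[60,102,0],[80,136,0],[100,174,0],[118,207,0],[118,207,-20],[118,207,-40],[118,207,-50],[118,207,-50]], hand=[0.5,0.5,0.5,0.5,0.5,0.5,0.5,0.5,0.5,0.5])

```text
t: 2.13
tool_pos: [0.5149, 0.0627, 0.1985]
orientation: [-3.11, -0.438, 0.008]
contact_force: [0.3, 0.7, -0.1]
grip_width: 0.0427
finger_force: 0.0
```

```bash
python3 - <<'E'
from h import *
np.set_printoptions(precision=4,suppress=True)
T=robot.read_camera("top");S=robot.read_camera("side")
o=robot.get_obs();print(o["tool_pos"],o["orientation"],o["joints"])
print("bar top centre pred side",proj(S,[.517,.062,.171]),"disc",proj(S,[.517,.062,.145]))
print("lens pred side",proj(S,[.6152,-.331,.114]))
cr=lambda im,x,y,k,w=50,h=37:cv2.resize(im[y:y+h,x:x+w],None,fx=k,fy=k,interpolation=cv2.INTER_CUBIC)
t=T["image"][:,:,::-1];s=S["image"][:,:,::-1]
s2=np.clip(s.astype(float)*1.0,0,255).astype(np.uint8)
ph=np.clip((cr(s,262,130,8).astype(float)-30)*2.5,0,255).astype(np.uint8)
cv2.imwrite("pics/c2.png",np.vstack([np.hstack([cr(t,220,165,8),cr(s2,245,172,8)]),np.hstack([np.clip(cr(t,330,150,8).astype(float)*3,0,255).astype(np.uint8),ph])]))
E
```

```text
[0.5168 0.062  0.2015] [-3.1109 -0.4369  0.0006] [-0.1089  0.0885  1.7732  0.      1.2803  1.1828]
bar top centre pred side [268.4733 178.2322] disc [268.3294 184.5435]
lens pred side [275.0966 138.2794]
```

View pics/c2.png

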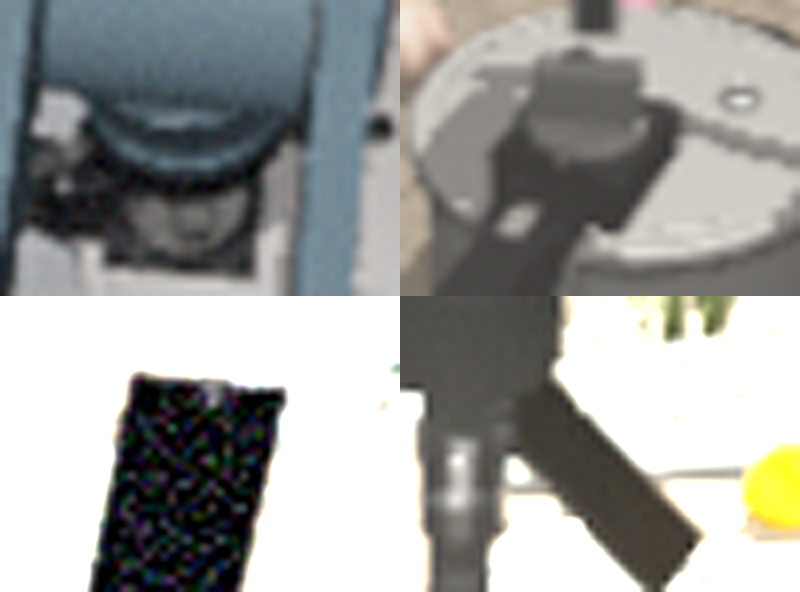

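The side crop puts the bar top at about (268.4,178.9), against a predicted (268.5,178.2), so the valve position holds. The lens ring shows at top pixel (356.1,161.9). Now I'll descend and grip.

Call:
jog_arm(twist=[[0,0,0],[0,0,0],[0,0,0],[0,0,0],[0,0,0],[0,0,0],[0,0,0]], travel=[[0,0,-15],[0,0,-30],[0,0,-42],[0,0,-48],[0,0,-52],[0,0,-52],[0,0,-52]], hand=[0.5,0.5,0.5,0.5,0.5,0.5,0.5])

```text
t: 2.82
tool_pos: [0.5172, 0.0622, 0.1498]
orientation: [3.111, 0.438, 0.001]
contact_force: [0.2, 0.3, -0.1]
grip_width: 0.0431
finger_force: 0.0
```

Call:
jog_arm(twist=[[0,0,0],[0,0,0],[0,0,0],[0,0,0],[0,0,0],[0,0,0],[0,0,0],[0,0,0]], travel=[[0,0,0],[0,0,0],[0,0,0],[0,0,0],[0,0,0],[0,0,0],[0,0,0],[0,0,0]], hand=[0.3,0.2,0.1,0.1,0.1,0.1,0.1,0.1], force=50)

```text
t: 3.48
tool_pos: [0.5173, 0.0624, 0.1502]
orientation: [3.111, 0.438, 0.002]
contact_force: [-1.8, 0.4, 5.7]
grip_width: 0.015
finger_force: 49.7
```

```bash
python3 - <<'E'
from workcell import robot
o=robot.get_obs();print({k:o[k].round(4) if hasattr(o[k],'round') else o[k] for k in("t","tool_pos","orientation","joints","contact_force","wrist_torque","grip_width","finger_force")})
E
```

```text
{'t': 3.4833, 'tool_pos': array([0.5173, 0.0624, 0.1502]), 'orientation': array([3.1107e+00, 4.3800e-01, 2.0000e-03]), 'joints': array([-1.0810e-01,  1.5030e-01,  1.8171e+00,  2.0000e-04,  1.1730e+00,
        1.1829e+00]), 'contact_force': array([-1.7542,  0.4066,  5.6506]), 'wrist_torque': array([ 0.1182,  0.259 , -0.1205]), 'grip_width': 0.014994588533533526, 'finger_force': 49.718751311302185}
```

Call:
jog_arm(twist=[[0,0,0.12],[0,0,0.24],[0,0,0.36],[0,0,0.48],[0,0,0.6],[0,0,0.72],[0,0,0.84],[0,0,0.96],[0,0,1.08],[0,0,1.17],[0,0,1.22],[0,0,1.22]], travel=[[0,0,0.5],[0,0,1],[0,0,1],[0,0,1],[0,0,1],[0,0,1],[0,0,1],[0,0,1],[0,0,1],[0,0,1],[0,0,1],[0,0,1]], hand=[0.1,0.1,0.1,0.1,0.1,0.1,0.1,0.1,0.1,0.1,0.1,0.1])

```text
t: 4.48
tool_pos: [0.517, 0.062, 0.1503]
orientation: [2.297, 2.143, -0.0]
contact_force: [1.3, -2.0, -0.0]
grip_width: 0.0149
finger_force: 48.9
```

```bash
python3 - <<'E'
from h import *
from scipy.spatial.transform import Rotation as R
T=robot.read_camera("top");S=robot.read_camera("side")
o=robot.get_obs();print({k:o[k].round(4) if hasattr(o[k],'round') else o[k] for k in("t","tool_pos","joints","contact_force","wrist_torque","grip_width","finger_force")})
y=R.from_rotvec(o["orientation"]).as_matrix();print(np.degrees(np.arctan2(y[1,0],y[0,0])),y[:,2])
cr=lambda im,x,y,k,w=50,h=37:cv2.resize(im[y:y+h,x:x+w],None,fx=k,fy=k,interpolation=cv2.INTER_CUBIC)
cv2.imwrite("pics/c3.png",np.hstack([cr(T["image"][:,:,::-1],220,165,8),cr(S["image"][:,:,::-1],245,165,8)]))
E
```

```text
{'t': 4.5833, 'tool_pos': array([0.517 , 0.062 , 0.1503]), 'joints': array([-1.0850e-01,  1.4990e-01,  1.8172e+00, -6.0000e-04,  1.1739e+00,
       -3.5500e-02]), 'contact_force': array([ 0.5558, -1.4636, -0.2205]), 'wrist_torque': array([-0.3466, -0.182 , -0.0526]), 'grip_width': 0.015288779843779774, 'finger_force': 48.90323102474213}
85.83205756173479 [ 4.90972509e-04 -6.34689656e-04 -9.99999678e-01]
```

View pics/c3.png

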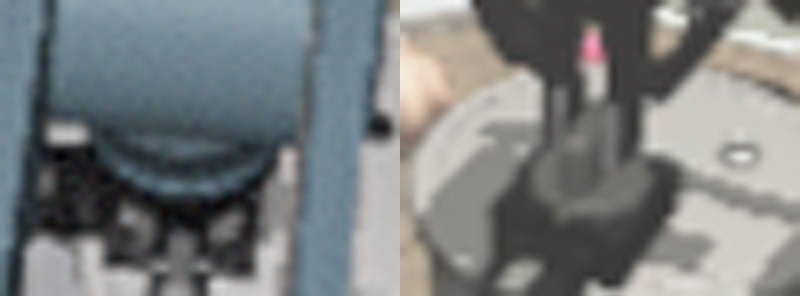

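The side crop shows the bar end-on, in line with the handle at about (585,150), between the fingers. The residual torque is small, so I'll lift.

Call:
jog_arm(twist=[[0,0,0],[0,0,0],[0,0,0],[0,0,0],[0,0,0],[0,0,0],[0,0,0]], travel=[[0,0,3],[0,0,6],[0,0,9],[0,0,13],[0,0,18],[0,0,24],[0,0,30]], hand=[0.1,0.1,0.1,0.1,0.1,0.1,0.1])

```text
t: 5.17
tool_pos: [0.517, 0.0625, 0.1816]
orientation: [2.299, 2.141, 0.001]
contact_force: [0.3, -0.6, -1.9]
grip_width: 0.0149
finger_force: 52.4
```

Call:
jog_arm(twist=[[0,0,0],[0,0,0],[0,0,0],[0,0,0],[0,0,0]], travel=[[0,0,15],[0,0,35],[0,0,55],[0,0,70],[0,0,70]], hand=[0.1,0.1,0.1,0.1,0.1])

```text
t: 5.58
tool_pos: [0.519, 0.0623, 0.2552]
orientation: [2.295, 2.137, 0.008]
contact_force: [0.4, 0.1, -0.9]
grip_width: 0.0149
finger_force: 52.5
```

```bash
python3 - <<'E'
from h import *
from scipy.spatial.transform import Rotation as R
S=robot.read_camera("side")
o=robot.get_obs();print({k:o[k].round(4) if hasattr(o[k],'round') else o[k] for k in("t","tool_pos","joints","contact_force","wrist_torque","grip_width","finger_force")})
cr=lambda im,x,y,k,w=66,h=60:cv2.resize(im[y:y+h,x:x+w],None,fx=k,fy=k,interpolation=cv2.INTER_CUBIC)
cv2.imwrite("pics/c4.png",cr(S["image"][:,:,::-1],235,140,9))
# target: valve frame
yaw=np.radians(-6.3);L=np.array([.6165,-.3305,.114])
n=np.array([-np.cos(yaw)*np.cos(np.radians(50)),-np.sin(yaw)*np.cos(np.radians(50)),np.sin(np.radians(50))])
R0=R.from_rotvec(o["orientation"]).as_matrix()
# align tool z (down) to -n by a level-axis turn, then twist options about n
ax=np.cross(R0[:,2],-n);rv=ax/np.linalg.norm(ax)*np.arctan2(np.linalg.norm(ax),R0[:,2]@-n)
print("n",n,"tilt rotvec",rv, "tool tip is", .1503-.138,"above origin")
foot=.0265+.0123
print("TCP target for 120mm:",L+n*(.12+foot),"travel from cmd(mm)",1000*(L+n*(.12+foot)-np.array([.517,.062,.2502])))
E
```

```text
{'t': 5.6333, 'tool_pos': array([0.5181, 0.0624, 0.253 ]), 'joints': array([-1.0800e-01,  3.8900e-02,  1.7184e+00,  2.0000e-04,  1.3792e+00,
       -3.7100e-02]), 'contact_force': array([ 0.1777, -0.0787, -1.0125]), 'wrist_torque': array([-0.0196,  0.0117, -0.0067]), 'grip_width': 0.015211332480156547, 'finger_force': 52.49428331851959}
n [-0.63890579  0.07053586  0.76604444] tilt rotvec [-7.61812568e-02 -6.88797220e-01 -1.14542488e-04] tool tip is 0.012299999999999978 above origin
TCP target for 120mm: [ 0.51504176 -0.31929891  0.23564786] travel from cmd(mm) [  -1.95823892 -381.29890614  -14.55214243]
```

View pics/c4.png

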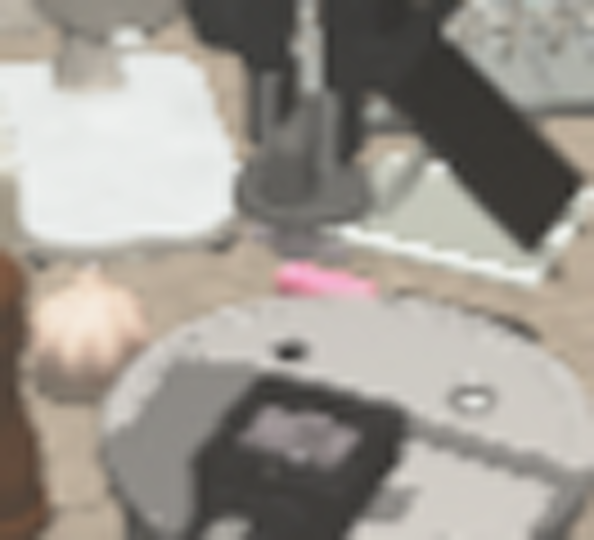

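The side crop shows the valve hanging clear of the lid, with its disc at (305,200), and the empty housing below. The measured force matches its 1 N weight. Next I'll carry it over and tilt.

Call:
jog_arm(twist=[[0,0,0],[0,0,0],[0,0,0],[0,0,0],[0,0,0],[-0.008,-0.07,0],[-0.016,-0.14,0],[-0.023,-0.21,0],[-0.031,-0.28,0],[-0.038,-0.345,0]], travel=[[0,-15,0],[0,-40,0],[0,-65,0],[0,-90,0],[0,-115,0],[0,-140,0],[0,-165,0],[0,-190,0],[0,-215,0],[0,-240,0]], hand=[0.1,0.1,0.1,0.1,0.1,0.1,0.1,0.1,0.1,0.1])

```text
t: 6.47
tool_pos: [0.516, -0.1783, 0.2493]
orientation: [2.092, 1.948, 0.329]
contact_force: [-0.5, 0.5, -1.5]
grip_width: 0.0147
finger_force: 52.4
```

Call:
jog_arm(twist=[[-0.008,-0.07,0],[-0.016,-0.14,0],[-0.023,-0.21,0],[-0.031,-0.28,0],[-0.038,-0.344,0],[-0.038,-0.344,0],[-0.038,-0.344,0],[-0.038,-0.344,0],[-0.038,-0.344,0]], travel=[[0,-25,-1],[0,-50,-3],[0,-75,-5],[0,-100,-8],[-1,-120,-10],[-2,-135,-12],[-2,-141,-14],[-2,-141,-14.5],[-2,-141,-14.5]], hand=[0.1,0.1,0.1,0.1,0.1,0.1,0.1,0.1,0.1])

```text
t: 7.22
tool_pos: [0.5147, -0.318, 0.235]
orientation: [1.868, 1.74, 0.602]
contact_force: [0.7, 0.8, -0.8]
grip_width: 0.0153
finger_force: 52.5
```

```bash
python3 - <<'E'
from h import *
from scipy.spatial.transform import Rotation as R
T=robot.read_camera("top");S=robot.read_camera("side")
o=robot.get_obs();print({k:o[k].round(4) if hasattr(o[k],'round') else o[k] for k in("t","tool_pos","joints","dq","contact_force","wrist_torque","grip_width","finger_force")})
n=np.array([-0.6389,0.0705,0.7660]);R0=R.from_rotvec(o["orientation"]).as_matrix();print("tool z",R0[:,2],"err deg",np.degrees(np.arccos(-R0[:,2]@n)))
foot=o["tool_pos"]+R0[:,2]*.0388; print("foot",foot,"from lens",foot-[.6165,-.3305,.114],"pred px",proj(T,foot),proj(S,foot),proj(S,foot-R0[:,2]*.0265))
cr=lambda im,x,y,k,w=66,h=60:cv2.resize(im[y:y+h,x:x+w],None,fx=k,fy=k,interpolation=cv2.INTER_CUBIC)
cv2.imwrite("pics/c5.png",np.hstack([cr(T["image"][:,:,::-1],320,145,6),cr(S["image"][:,:,::-1],250,100,6)]))
E
```

```text
{'t': 7.3167, 'tool_pos': array([ 0.5152, -0.3174,  0.2357]), 'joints': array([-1.0344, -0.0751,  2.0236,  0.7273,  0.8759, -1.3539]), 'dq': array([ 0.0047, -0.0076, -0.001 ,  0.0026, -0.0013, -0.0041]), 'contact_force': array([ 0.3537, -0.3809, -1.5348]), 'wrist_torque': array([ 0.0535,  0.4189, -0.0165]), 'grip_width': 0.014922211508111731, 'finger_force': 52.49534010887146}
tool z [ 0.63494899 -0.06868465 -0.76949477] err deg 0.605441693009252
foot [ 0.53984183 -0.32008448  0.20586725] from lens [-0.07665817  0.01041552  0.09186725] pred px [361.11877235 177.81694351] [292.27547281 122.41413218] [296.40610611 118.60105828]
```

View pics/c5.png

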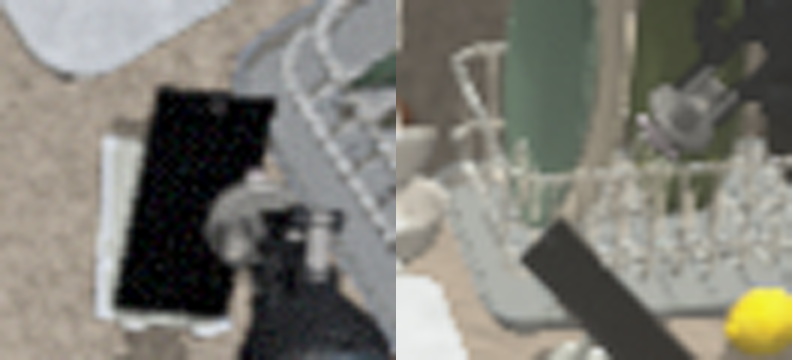

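The top crop shows the disc at about (240,215) above the phone's lower right, with the stem hint at (262,183). In the side crop the stem tip is at image pixel (292.3,122.5), matching its prediction. I'll check the geometry by marking the predicted points on enlarged crops.

```bash
python3 - <<'E'
from h import *
from scipy.spatial.transform import Rotation as R
T=robot.read_camera("top");S=robot.read_camera("side");o=robot.get_obs()
Rm=R.from_rotvec(o["orientation"]).as_matrix();v=o["tool_pos"]+Rm[:,2]*.0123
L=np.array([.6165,-.3305,.114]);n=np.array([-0.6389,0.0705,0.7660]);y=np.radians(-6.3);c4=np.cos(np.radians(40))
a=np.array([np.cos(y)*c4,np.sin(y)*c4,np.sin(np.radians(40))]);b=np.cross(n,a);C=L-.069*a
out=[]
for c,x0,y0 in((T,330,150),(S,262,108)):
    k=12;w,h=33,50
    if c is S:w=33
    x1=x0 if c is T else 266
    im=cv2.resize(c["image"][y0:y0+h,x1:x1+w,::-1],None,fx=k,fy=k,interpolation=cv2.INTER_CUBIC)
    if c is T: im=np.clip(im.astype(float)*1.4,0,255).astype(np.uint8)
    q=lambda P:tuple(int(i) for i in (proj(c,P)+.5-[x1,y0])*k)
    for t in np.linspace(0,2*np.pi,24): cv2.circle(im,q(v+.027*(np.cos(t)*Rm[:,0]+np.sin(t)*Rm[:,1])),1,(0,0,255),-1)
    cv2.circle(im,q(v+.0265*Rm[:,2]),4,(0,0,255),1);cv2.line(im,q(L),q(L+.12*n),(0,255,255),1)
    cv2.circle(im,q(L),4,(0,255,0),1)
    for i,j in((1,1),(1,-1),(-1,-1),(-1,1)): cv2.circle(im,q(C+i*.076*a+j*.0365*b),3,(255,100,0),-1)
    out.append(im)
cv2.imwrite("pics/c6.png",np.hstack(out));print(np.hstack(out).shape)
E
```

```text
(600, 792, 3)
```

View pics/c6.png

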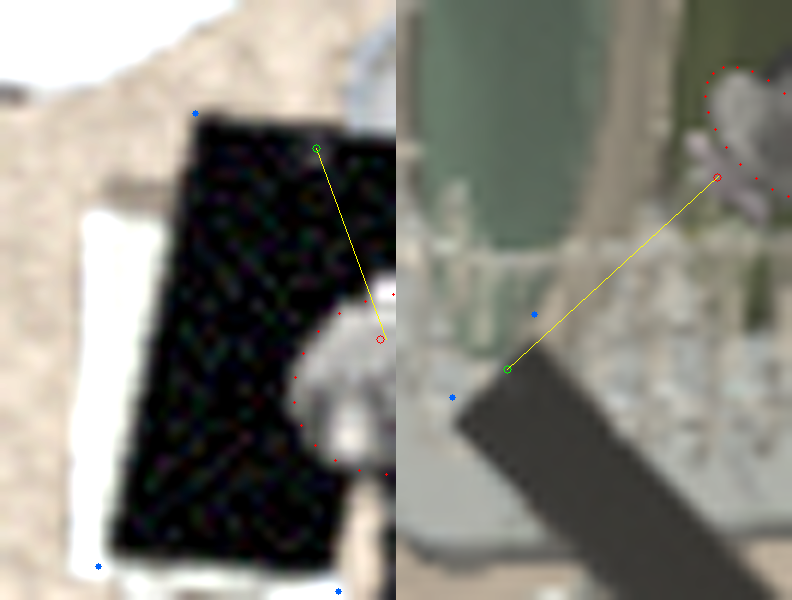

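Red marks: the predicted disc and foot agree with the valve in both views. In the side view, though, the phone's top corners (455,422) and (537,345) lie about 2 px below the blue predictions. Part of that is corner rounding. I'll triangulate the phone from straight edge fits in the unobstructed first images.

```bash
python3 - <<'E'
from h import *
np.set_printoptions(precision=4,suppress=True)
res={}
for nm,seed,th in(("top",(350,175),75),("side",(285,152),95)):
    c=robot.read_camera(nm)
    g=cv2.resize(cv2.cvtColor(cv2.imread(f"pics/{nm}0.png"),cv2.COLOR_BGR2GRAY),None,fx=8,fy=8,interpolation=cv2.INTER_CUBIC)
    print(nm,"dark",g[seed[1]*8,seed[0]*8])
    m=cv2.morphologyEx((g<th).astype(np.uint8),cv2.MORPH_OPEN,np.ones((31,31)))
    n,l=cv2.connectedComponents(m);k=max(cv2.findContours((l==l[seed[1]*8,seed[0]*8]).astype(np.uint8),0,1)[0],key=cv2.contourArea)
    p=(k[:,0]+.5)/8-.5
    q=cv2.boxPoints(cv2.minAreaRect(k)); q=(q+.5)/8-.5
    # refine: iteratively fit line to the middle 60% of each side
    for it in range(3):
        ls=[]
        for i in range(4):
            A,B=q[i],q[(i+1)%4];d=(B-A);Lm=np.linalg.norm(d);d=d/Lm
            s=(p-A)@d;e=(p-A)@np.array([-d[1],d[0]])
            ls.append(cv2.fitLine(p[(s>.22*Lm)&(s<.78*Lm)&(abs(e)<2)].astype(np.float32),cv2.DIST_HUBER,0,.001,.001).ravel())
        def X(a,b):
            t=np.linalg.solve(np.array([[a[0],-b[0]],[a[1],-b[1]]]),b[2:]-a[2:]);return a[2:]+t[0]*a[:2]
        q=np.array([X(ls[i-1],ls[i]) for i in range(4)])
    res[nm]=(c,q);print(q)
# label corners by y-like order: nearest to predicted
yaw=np.radians(-6.3);c4=np.cos(np.radians(40));a=np.array([np.cos(yaw)*c4,np.sin(yaw)*c4,np.sin(np.radians(40))]);n3=np.array([-0.6389,0.0705,0.7660]);b=np.cross(n3,a);C=np.array([.6165,-.3305,.114])-.069*a
out={}
for nm2,i,j in(("TL",1,1),("TR",1,-1),("BL",-1,1),("BR",-1,-1)):
    rs=[];uv=[]
    for c,q in res.values():
        e=q[np.argmin(np.linalg.norm(q-proj(c,C+i*.076*a+j*.0365*b),axis=1))];uv.append(e);rs.append(ray(c,e))
    P=tri(rs);out[nm2]=P;print(nm2,P,[proj(c,P)-e for (c,_),e in zip(res.values(),uv)])
print("R edge",out["TR"]-out["BR"],np.linalg.norm(out["TR"]-out["BR"]),"T edge",out["TL"]-out["TR"],"B edge",out["BL"]-out["BR"])
E
```

```text
top dark 9
[[338.6674 195.2707]
 [345.9471 158.9568]
 [365.6143 161.3259]
 [357.122  197.7693]]
side dark 58
[[270.4699 143.1115]
 [276.4687 136.1258]
 [299.4074 159.3966]
 [293.3047 167.6091]]
TL [ 0.6277 -0.2991  0.1045] [array([0.0929, 0.4925]), array([-0.3906, -0.1034])]
TR [ 0.62   -0.367   0.1065] [array([0.0094, 0.0505]), array([-0.0389, -0.01  ])]
BL [ 0.5161 -0.2887  0.009 ] [array([0.049 , 0.3143]), array([-0.259 , -0.0599])]
BR [ 0.5056 -0.354   0.0164] [array([0.037 , 0.2395]), array([-0.1916, -0.0429])]
R edge [ 0.1144 -0.0129  0.09  ] 0.14619408051817467 T edge [ 0.0077  0.0679 -0.002 ] B edge [ 0.0105  0.0654 -0.0074]
```

Call:
jog_arm(twist=[[0,0,0],[0,0,0],[0,0,0],[0,0,0],[0,0,0],[0,0,0],[0,0,0],[0,0,0]], travel=[[0,-1,-1],[0,-2,-1.5],[0,-2,-1.5],[0,-2,-1.5],[0,-2,-1.5],[0,-2,-1.5],[0,-2,-1.5],[0,-2,-1.5]], hand=[0.1,0.1,0.1,0.1,0.1,0.1,0.1,0.1])

```text
t: 8.18
tool_pos: [0.5148, -0.3206, 0.2343]
orientation: [1.867, 1.739, 0.601]
contact_force: [-0.9, -0.8, -1.3]
grip_width: 0.0148
finger_force: 52.5
```

```bash
python3 - <<'E'
from h import *
from scipy.spatial.transform import Rotation as R
o=robot.get_obs();Z=R.from_rotvec(o["orientation"]).as_matrix()[:,2]
f=o["tool_pos"]+.0388*Z-np.array([.6168,-.3312,.1125]);n=np.array([-.6388,.0717,.7660])
print(o["t"],o["dq"].round(3),"axial",f@n,"lateral",np.linalg.norm(f-f@n*n),"ang",np.degrees(np.arccos(-Z@n)),o["finger_force"],o["contact_force"])
T=robot.read_camera("top")["image"];a=cv2.imread("pics/top0.png")[:,:,::-1]
print("phone region diff",np.abs(T[150:185,325:355].astype(int)-a[150:185,325:355]).mean())
if abs(f@n-.12)<.004 and np.linalg.norm(f-f@n*n)<.004: print(robot.hand_in())
E
```

```text
8.1833 [ 0.001 -0.001 -0.001  0.     0.002 -0.001] axial 0.12039425173609239 lateral 0.0009663355311584366 ang 0.46094817486286255 52.4939900636673 [-0.91280256 -0.79984304 -1.26795023]
phone region diff 5.05047619047619
the job is handed in; nothing more can be done
None
```

The job is handed in: the valve was turned past its click into line with the handle and lifted out, and the arm is holding it steadily about 120 mm out from the phone lens. By my measurements its foot is about 1 mm off centre and under 1° off square, but the lens position itself is only known to a few millimetres.

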